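# Click the reagent cartridge into the analyser

### The arm

A 6-joint arm with a two-finger parallel gripper is mounted at the origin on a cart in front of the work surface, level with it; the furniture and walls round the work are solid. World frame = base frame: x ahead of the robot, y to its left, z up, the work surface at z = 0. Lengths are in m, angles in rad, forces in N, time in s.
With the tool pointing down it reaches from about 0.425 to 0.95 m from the base axis. Payload 3.5 kg.
Tool frame: the origin (TCP) lies midway between the tips of the shut fingers; the grasp point (between the pads) lies 19 mm behind it; z points along the fingers, y is the line along which they close (so a half turn about z gives the same grasp; the last joint's range is limited). The gripper opens to 85 mm and grips with 20 to 120 N. Pads are 22 mm wide; open, the fingers measure 114 mm over their backs; the gripper's body (76 mm by 85 mm) begins 54 mm behind the grasp point. The pads swing forward as they close: fully open they stand 13 mm farther back than shut.
Start: joints at [-1.33, 0.286, 1.577, -0, 1.279, -0.15], TCP at [0.257, -0.624, 0.231] pointing down, gripper open.
Joint ranges: [-2.77, 2.77], [-0.9, 2.22], [0.21, 2.48], [-1.53, 4.67], [0.24, 2.81], [-2.84, 2.84]. Speed limits (rad/s): [2.79, 2.79, 3.14, 3.14, 3.14, 3.14].

### API

Orientations are given as a unit quaternion [x, y, z, w].
In Python, from plant import get_state, read_camera, ctrl gives the robot as it stands.
- The arm moves only by the shell command python3 -m crank 'ROWS' [FORCE]. ROWS is JSON, a list of rows, each a list of 3 entries, a list of its own where there are three numbers: the shift along the tool's x, y, z in mm, then the turn about the tool's z in degrees, then the closure in counts, from 0 (fully open) to 255 (shut). In form: [[[tx, ty, tz], yaw, claw], ...]. A call has 1 to 10 rows; each row is the pose to reach, as a shift and turn from the pose commanded when the call began, along the tool's axes at that moment; what a row does not reach only later rows make up. A row lasts 1/10 s, in which the tool goes at most 50 mm and 8.59 degrees, less where a joint would pass 70% of its speed; a pose out of reach is approached as far as the arm can. A call with a gripper value outside its range is refused whole. The fingers move at their own pace and stop on an object; FORCE is the grip in N (left out, the last holds). Time passes only in rows, so rows that repeat a pose let the fingers close. It gives the time, the measured TCP pose, the force, the opening and the grip force at its end, in the units of the state.
- get_state(): the state, without advancing time (a new reading comes with each control period).
- read_camera(name): name is "scene" or "top"; returns a dict with "frame" (400x640x3 uint8, blue, green, red), "range_z" (400x640 float32, m along the optical axis (not along the pixel's ray), 0 where there is no reading), "vfov" (degrees; the focal length in pixels is half the picture's height over the tangent of half this angle, whatever the lens; pixels are square), "cx", "cy" (the principal point, pixels), "origin" and "orientation" of the camera in the world. Camera axes: x right, y down, z forward; pixel columns grow to the right and rows downward; lengths in m; the calibration is good to about 2 mm. A picture is of the moment at which its call begins.
- ctrl.sign_off(): hands the job in; it is judged then, once.
The state is a dict: "time": time; "qpos": joint angles; "dq": joint speeds; "joint_efforts": joint torques, N m; "eef_pos": TCP position; "tcp_rot": TCP orientation; "contact_force": force on the tool from outside, world axes, zero at the start; "wrist_torque": the same for the moment, N m; "opening": opening from 0.0 (shut) to 1.0 (fully open); "finger_force": force on a finger pad.
Only numpy, scipy, OpenCV 4.12 (cv2) and the standard library are available. Lean on these libraries where they do the work, as an engineer would, in place of code of your own. Each camera call takes 0.05 s, during which the arm holds its last target. There are 200 camera calls.

### The job

Load the analyser: take the long reagent cartridge and slide it, wells first, along the worktop into the open mouth of the loading bay, until it is fully home under the hood and the spring catch has clicked out behind it. Then let go; leave the short cartridge where it lies.

Things in the scene. Friction and masses are not known exactly. Their poses are not given: they have to be found in the camera images.
- bay: Bay of a white bench analyser, fixed. Origin on the worktop, mid end stop (x=0); x = way in (from the robot), z up. Housing 150 mm wide, x -30 to 70, 85 high; slot 60 wide, 34 high under its hood, x -30 to 0. Two smooth grey guides 18 high on the worktop (flush base sheet), y +-27.5 mm, x -30 to -140, flare to a mouth 110 wide at x -190. Steel catch in the left (+y) guide, in a case out to y 72, 20 high.
- catch (a joint): Travel (m) of the sprung catch: 0 = out, slippery steel nose 15 mm into the channel; 0.018 = pushed fully aside (+y). Ramp starts at x -137 mm of the bay; flat holding face at x -94. A cartridge sliding in (1 to 5 N along x) pushes it aside; it springs back to 0 behind the cartridge's rear end past x -94 (4 mm of play).
- long_cartridge: To load: grey block 90 mm long (x), 44 wide, 28 high, 0.1 kg, flat on the worktop, foil-capped wells on the front (+x) part. Origin: centre of underside; x points to the front end, which goes in first. Square grip post 22 x 22 mm, z 28 to 68, its centre at x -17 mm. Home at the stop, its origin is at x -45 mm, y 0 of the bay, post outside the hood.
- short_cartridge: Bystander of the same make, not to be used: same block and post but only 56 mm long, too short for the catch. Origin: centre of the underside; post 22 x 22 mm, top at z 68 mm, centre at x -9 mm.
Things that resemble listed ones, but are neither listed nor needed, are in the scene too. Leave any green or orange look-alike of the long_cartridge alone.

How it is judged:
By the outcome, as a careful person would: the job done as asked, in the order asked, and still so for the second after the job is handed in, with the robot touching nothing.
It also fails if it takes over 48 s, if anything falls off the work surface, if the arm or the gripper's body presses on something with over 40 N, if the wrist force passes 120 N, or if a joint passes its speed limit or range.

## Working session

There is one attempt and no reset: what is moved stays moved. The work goes in short steps, Python scripts to look and compute and a shell command to move; the robot and the scene stay as the last step left them, time stands still between calls to the robot, and variables do not carry over. Pictures are saved under pics/ and viewed, at most 10 in all, crops included, and the job is handed in when it is done.

```bash
mkdir -p pics; cat > h.py <<'E'
import numpy as np, cv2, pickle
from scipy.spatial.transform import Rotation as R
from plant import get_state, read_camera, ctrl
def cam(n):
    c=read_camera(n); f=200/np.tan(np.radians(c["vfov"])/2)
    c["f"]=f; c["R"]=R.from_quat(c["orientation"]).as_matrix(); c["o"]=np.array(c["origin"]); return c
def cloud(c):
    v,u=np.mgrid[0:400,0:640]; z=c["range_z"]
    p=np.stack([(u-c["cx"])/c["f"]*z,(v-c["cy"])/c["f"]*z,z],-1)
    return p@c["R"].T+c["o"]
def onplane(c,uv,h):
    uv=np.atleast_2d(uv).astype(float)
    d=np.c_[(uv[:,0]-c["cx"])/c["f"],(uv[:,1]-c["cy"])/c["f"],np.ones(len(uv))]@c["R"].T
    return c["o"]+d*((h-c["o"][2])/d[:,2])[:,None]
E
python3 - <<'E'
from h import *
for n in("scene","top"):
    c=cam(n); pickle.dump(c,open(n+".pkl","wb")); cv2.imwrite(f"pics/{n}0.png",c["frame"])
    print(n,c["o"],c["R"].round(3).tolist(),c["f"],c["cx"],c["cy"])
s=get_state(); print(s)
E
```

```text
scene [0.17400558 0.77573771 0.67872469] [[-0.886, -0.259, 0.384], [-0.462, 0.536, -0.707], [-0.022, -0.804, -0.594]] 483.91034700172133 324.2339815874028 200.10612856355763
top [0.51451852 0.0382817  1.02279365] [[-0.006, -0.999, 0.048], [-1.0, 0.006, -0.0], [-0.0, -0.048, -0.999]] 375.1847877274185 320.16090142885344 204.06313252940993
{'time': 0.1, 'qpos': array([-1.33000051e+00,  2.87118867e-01,  1.57807488e+00,  1.09916962e-06,
        1.27859117e+00, -1.49982296e-01]), 'dq': array([-0.00042785, -0.00269628, -0.00409477, -0.00104879, -0.00148236,
        0.00130286]), 'joint_efforts': array([-1.39478075e-04, -4.07296801e+01, -2.93700349e+01, -1.79939802e-04,
        3.42761123e-03,  2.16365720e-06]), 'eef_pos': array([ 0.25700435, -0.6234984 ,  0.23003366]), 'tcp_rot': array([ 9.80971651e-01,  1.94147929e-01, -4.92291938e-05, -1.09502755e-03]), 'contact_force': array([ 0.57297257,  0.39692953, -0.62864985]), 'wrist_torque': array([0.0159075 , 0.02031594, 0.00389454]), 'finger_force': 0.0, 'opening': 1.003861466579078}
```

View pics/scene0.png

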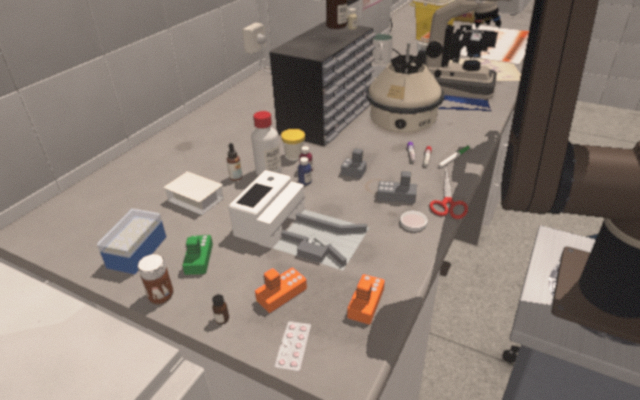

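View pics/top0.png

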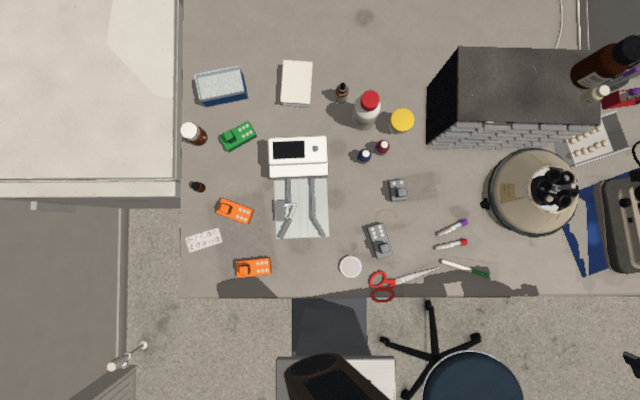

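Scene: the bay is at about (270,215), with its channel towards the robot. Top: bay at (298,190) with its mouth down at (300,238), the short grey cartridge at (398,190) and the long one at (380,240). The orange and green look-alikes are on the left.

```bash
python3 - <<'E'
from h import *
for n in("top","scene"):
    c=pickle.load(open(n+".pkl","rb")); P=cloud(c); hsv=cv2.cvtColor(c["frame"],cv2.COLOR_BGR2HSV)
    z=P[...,2]
    if n=="top":
        box={"long":(355,405,215,265),"short":(380,415,172,208),"bay":(262,334,130,245)}
    else: box={"long":(370,422,165,208),"short":(335,372,145,182)}
    for k,(u0,u1,v0,v1) in box.items():
        Q=P[v0:v1,u0:u1].reshape(-1,3); uv=np.stack(np.meshgrid(np.arange(u0,u1),np.arange(v0,v1)),-1).reshape(-1,2)
        for lo,hi in ((.014,.022),(.022,.034),(.058,.076),(.078,.092)):
            m=((Q[:,2]>lo)&(Q[:,2]<hi)).reshape(v1-v0,u1-u0).astype(np.uint8)
            nn,lab,st,ce=cv2.connectedComponentsWithStats(m)
            for i in range(1,nn):
                if st[i,4]<15: continue
                q=Q[(lab==i).ravel()]
                r=cv2.minAreaRect((q[:,:2]*1000).astype(np.float32))
                print(n,k,lo,hi,st[i,4],"zmed",q[:,2].mean().round(4),np.round(r[0],1),np.round(r[1],1),round(r[2],1))
c=pickle.load(open("top.pkl","rb"))
im=c["frame"]
a=cv2.resize(im[130:250,260:340],None,fx=5,fy=5,interpolation=cv2.INTER_CUBIC)
b=cv2.resize(im[170:270,350:430],None,fx=5,fy=5,interpolation=cv2.INTER_CUBIC); b=cv2.copyMakeBorder(b,0,100,0,0,cv2.BORDER_CONSTANT)
cv2.imwrite("pics/crop1.png",np.hstack([a,b]))
E
```

```text
top long 0.022 0.034 464 zmed 0.0288 [ 463.8 -119.5] [89.4 43.9] 17.4
top long 0.058 0.076 83 zmed 0.0678 [ 447.7 -124.7] [22.4 22.2] 17.5
top short 0.022 0.034 249 zmed 0.0286 [ 598.9 -169.9] [56.1 44.8] 6.5
top short 0.058 0.076 82 zmed 0.0678 [ 590.  -171.1] [22.  21.9] 7.8
top bay 0.014 0.022 402 zmed 0.0189 [552.7 136.1] [ 58.9 156.9] 71.8
top bay 0.014 0.022 219 zmed 0.0183 [553.9  48.1] [160.1  30.2] 5.6
top bay 0.022 0.034 17 zmed 0.0229 [562.1 147.1] [ 9.6 24.5] 6.8
top bay 0.022 0.034 19 zmed 0.023 [529.1 144. ] [21.2 12.2] 53.1
top bay 0.058 0.076 729 zmed 0.0706 [647.7  93.1] [ 32.9 150.4] 1.6
top bay 0.078 0.092 1619 zmed 0.086 [696.7  94.8] [ 70.2 149.8] 1.8
scene long 0.014 0.022 112 zmed 0.0182 [458.9 -99.2] [89.7  8.9] 17.6
scene long 0.022 0.034 401 zmed 0.0262 [ 465.2 -118.7] [88.4 49.4] 18.8
scene long 0.058 0.076 76 zmed 0.0646 [ 448.1 -121.1] [20.5 22.2] 20.6
scene short 0.014 0.022 66 zmed 0.0179 [ 589.2 -156.7] [67.1 33.5] 42.1
scene short 0.022 0.034 194 zmed 0.0264 [ 599.3 -167.4] [56.9 48.1] 6.9
scene short 0.058 0.076 64 zmed 0.064 [ 590.2 -169.8] [22.1 25.1] 5.9
```

View pics/crop1.png

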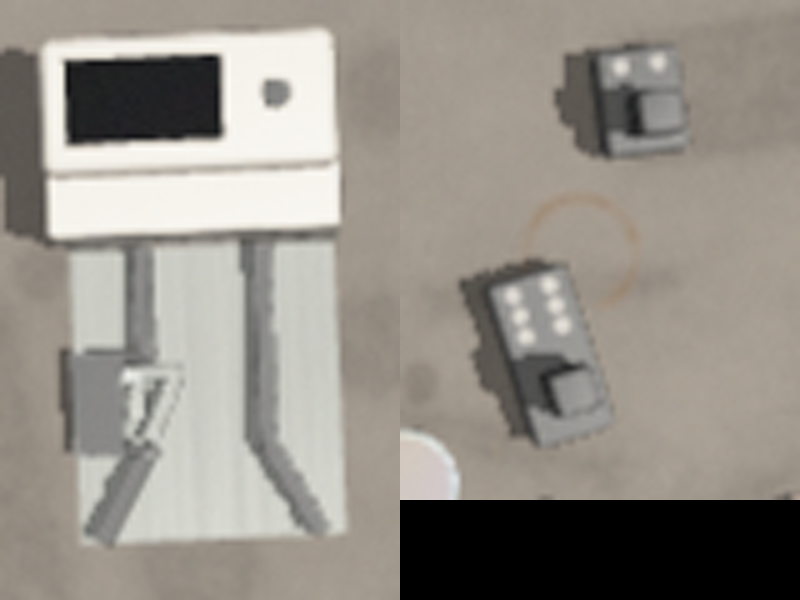

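The crop confirms six wells on the long cartridge with its post to the rear, at yaw about +17.5°. The channel is open, with the catch nose in it near crop pixel (165,400). Sizes and post offset match the given ones.

```bash
cat >> h.py <<'E'
def rel(targets):
    "targets: (x,y,z mm, yaw deg) world -> shift in tool axes now, turn"
    s=get_state(); M=R.from_quat(s["tcp_rot"]).as_matrix(); p=np.array(s["eef_pos"])*1000
    yaw=np.degrees(np.arctan2(M[1,0],M[0,0])); print("t",s["time"],"tcp",p.round(1),"yaw",yaw.round(2),"F",np.round(s["contact_force"],1),"q",s["qpos"].round(2))
    for t in targets: print(t,"->",(M.T@(np.array(t[:3])-p)).round(1),"turn",round(yaw-t[3],2))
E
python3 - <<'E'
from h import *
c=pickle.load(open("top.pkl","rb")); P=cloud(c)*1000
Q=P[130:245,262:334].reshape(-1,3)
H=Q[(Q[:,2]>55)&(Q[:,2]<92)]
r=cv2.minAreaRect(H[:,:2].astype(np.float32)); print("housing",r)
# edges per row/col
a=np.radians(1.8); e=np.array([np.cos(a),np.sin(a)]); n=np.array([-e[1],e[0]])
o=np.array([661.9,93.7])
L=np.c_[(Q[:,:2]-o)@e,(Q[:,:2]-o)@n,Q[:,2]]
for x0 in range(-185,-30,10):
    m=(abs(L[:,0]-x0)<5)&(L[:,2]>12)&(L[:,2]<30)
    l=L[m&(L[:,1]>0),1]; rr=L[m&(L[:,1]<0),1]
    print(x0,"left",np.round([l.min(),l.max()],1) if len(l) else 0,"right",np.round([rr.min(),rr.max()],1) if len(rr) else 0)
B=H[H[:,2]>80]; l=(B[:,:2]-o)
print("front edge/hood lx",np.percentile((H[:,:2]-o)@e,[0,1,99,100]).round(1),np.percentile((H[:,:2]-o)@n,[0,1,99,100]).round(1))
D=P[250:285,330:370]; m=(D[...,2]>5)&(D[...,2]<60); print("disc",D[m].max(0),D[m].min(0))
rel([(447.7,-124.7,231,17.5),(447.7,-124.7,90,17.5),(447.7,-124.7,33,17.5)])
E
```

```text
housing ((681.7186889648438, 94.49097442626953), (100.40401458740234, 150.47164916992188), 2.088608741760254)
-185 left [50.1 60.7] right [-62.2 -51.6]
-175 left [44.4 57.8] right [-59.7 -46.6]
-165 left [38.8 52.3] right [-54.8 -41.7]
-155 left [32.8 46.6] right [-49.8 -36.6]
-145 left [27.2 69.6] right [-42.3 -31.5]
-135 left [27.  69.9] right [-39.8 -29. ]
-125 left [21.5 69.4] right [-37.8 -29.5]
-115 left [18.4 68.8] right [-38.2 -29.9]
-105 left [12.6 71.4] right [-38.3 -30.3]
-95 left [12.3 70.9] right [-36.2 -30.5]
-85 left [27.7 70.3] right [-36.7 -28.3]
-75 left [27.4 36. ] right [-36.9 -28.7]
-65 left [27.4 35.6] right [-37.4 -29. ]
-55 left [26.8 35.3] right [-37.7 -29.4]
-45 left [26.8 34.9] right [-37.9 -29.7]
-35 left [28.7 64.3] right [-51.9 -30. ]
front edge/hood lx [-30.5 -30.   68.   70. ] [-75.3 -73.2  72.6  75.4]
disc [439.01279084 -13.6579739   18.69535917] [348.19890064 -91.71891229   5.0706156 ]
t 0.1 tcp [ 257.  -623.5  230. ] yaw 22.39 F [ 0.6  0.4 -0.6] q [-1.33  0.29  1.58  0.    1.28 -0.15]
(447.7, -124.7, 231, 17.5) -> [ 366.3 -388.6   -0. ] turn 4.89
(447.7, -124.7, 90, 17.5) -> [ 366.3 -388.3  141. ] turn 4.89
(447.7, -124.7, 33, 17.5) -> [ 366.3 -388.1  198. ] turn 4.89
```

```bash
python3 -m crank '[[[34,-36,0],0,0],[[68,-72,0],1,0],[[102,-108,10],2,0],[[136,-144,20],3,0],[[170,-180,30],4,0],[[204,-216,40],4.9,0],[[238,-252,50],4.9,0],[[272,-288,60],4.9,0],[[306,-324,70],4.9,0],[[340,-360,80],4.9,0]]' 40
python3 -m crank '[[[26,-28.5,30],0,0],[[26,-28.5,30],0,0],[[26,-28.5,30],0,0]]'
python3 - <<'E'
from h import *
c=cam("scene"); cv2.imwrite("pics/s1.png",c["frame"])
rel([(447.7,-124.7,90,17.5),(447.7,-124.7,34,17.5)])
E
```

```text
time: 1.1
eef_pos: [0.433, -0.1634, 0.1516]
tcp_rot: [0.988, 0.152, 0.0, -0.0]
contact_force: [1.0, -0.2, -0.4]
opening: 0.995
finger_force: 0.0
time: 1.4
eef_pos: [0.4486, -0.1295, 0.1212]
tcp_rot: [0.988, 0.153, -0.001, -0.001]
contact_force: [0.6, 0.5, -0.3]
opening: 0.998
finger_force: 0.0
t 1.45 tcp [ 449.2 -130.8  122.3] yaw 17.53 F [ 0.  -0.1  0.5] q [-0.5  -0.05  2.16 -0.    1.03  0.76]
(447.7, -124.7, 90, 17.5) -> [ 0.4 -6.3 32.3] turn 0.03
(447.7, -124.7, 34, 17.5) -> [ 0.4 -6.3 88.3] turn 0.03
```

View pics/s1.png

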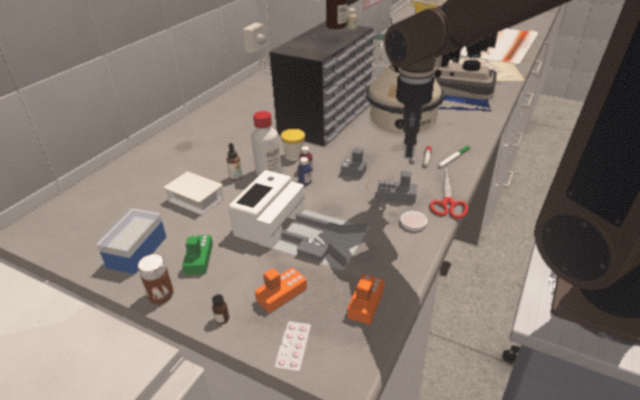

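The open gripper at (410,150) hangs over the long cartridge at (398,188), with the way down clear. I'll shift by 6 mm, descend, check and close.

```bash
python3 -m crank '[[[0.4,-6.3,0],0,0],[[0.4,-6.3,30],0,0],[[0.4,-6.3,60],0,0],[[0.4,-6.3,88],0,0],[[0.4,-6.3,88],0,0],[[0.4,-6.3,88],0,0]]'
python3 -m crank '[[[0,0,0],0,255],[[0,0,0],0,255],[[0,0,0],0,255],[[0,0,0],0,255],[[0,0,0],0,255],[[0,0,0],0,255],[[0,0,0],0,255],[[0,0,0],0,255]]' 40
python3 - <<'E'
from h import *
c=cam("top"); P=cloud(c)*1000
Q=P[200:280,340:420].reshape(-1,3); m=(Q[:,2]>22)&(Q[:,2]<34); print(m.sum())
rel([(447.7,-124.7,69,17.5)])
E
```

```text
time: 2.05
eef_pos: [0.4478, -0.1253, 0.0349]
tcp_rot: [0.989, 0.151, 0.0, 0.0]
contact_force: [-0.7, -0.0, 0.3]
opening: 0.995
finger_force: 0.0
time: 2.85
eef_pos: [0.4481, -0.1246, 0.0348]
tcp_rot: [0.988, 0.152, 0.0, 0.0]
contact_force: [-0.7, 0.1, 5.4]
opening: 0.252
finger_force: 41.1
223
t 2.9 tcp [ 448.1 -124.6   34.8] yaw 17.5 F [-0.7 -0.4  5.5] q [-0.49  0.09  2.21  0.    0.84  0.78]
(447.7, -124.7, 69, 17.5) -> [ -0.4   0.  -34.2] turn -0.0
```

Gripped at 21.4 mm, as the post should measure. Now working out the carry: lift 35 mm to clear the 18 mm guide tip and the cap, go to the mouth, set down with the wells pointing in.

```bash
cat >> h.py <<'E'
O=np.array([661.8,93.0]); A=1.9
def bay(xb,yb,z):
    e=np.array([np.cos(np.radians(A)),np.sin(np.radians(A))]); p=O+xb*e+yb*np.array([-e[1],e[0]]); return (*p.round(1),z,A)
E
python3 -m crank '[[[0,0,-18],0,255],[[0,0,-35],0,255],[[0,0,-35],0,255]]'
python3 - <<'E'
from h import *
rel([(470,-60,70,A),(465,40,70,A),bay(-236,0,70),bay(-236,0,34.8)])
E
```

```text
time: 3.2
eef_pos: [0.4488, -0.1249, 0.0705]
tcp_rot: [0.988, 0.152, 0.001, 0.001]
contact_force: [-0.5, -0.2, -1.7]
opening: 0.253
finger_force: 40.2
t 3.2 tcp [ 448.8 -124.9   70.5] yaw 17.5 F [-0.5 -0.2 -1.7] q [-0.49  0.02  2.2   0.    0.92  0.78]
(470, -60, 70, 1.9) -> [ 39.7 -55.5   0.5] turn 15.6
(465, 40, 70, 1.9) -> [  65.  -152.4    0.3] turn 15.6
(np.float64(425.9), np.float64(85.2), 70, 1.9) -> [ 4.130e+01 -2.072e+02  1.000e-01] turn 15.6
(np.float64(425.9), np.float64(85.2), 34.8, 1.9) -> [  41.2 -207.3   35.3] turn 15.6
```

```bash
python3 -m crank '[[[13,-18,0],5,255],[[26,-37,0],10,255],[[40,-55,0],15.6,255],[[52,-88,0],15.6,255],[[60,-120,0],15.6,255],[[65,-152,0],15.6,255],[[53,-180,0],15.6,255],[[41,-207,0],15.6,255],[[41,-207,0],15.6,255],[[41,-207,0],15.6,255]]'
python3 - <<'E'
from h import *
c=cam("scene"); cv2.imwrite("pics/s2.png",cv2.resize(c["frame"][150:330,180:440],None,fx=3,fy=3))
rel([bay(-236,0,70),bay(-236,0,35)])
c=cam("top"); P=cloud(c)*1000;f=c["frame"]; cv2.imwrite("pics/t2.png",cv2.resize(f[120:260,230:370],None,fx=4,fy=4))
E
```

```text
time: 4.2
eef_pos: [0.4236, 0.0857, 0.068]
tcp_rot: [1.0, 0.017, -0.001, 0.0]
contact_force: [0.5, -0.3, -1.3]
opening: 0.253
finger_force: 40.0
t 4.25 tcp [424.4  85.2  68.5] yaw 1.91 F [-0.3  0.2 -1.2] q [-0.04 -0.05  2.27 -0.    0.92  1.5 ]
(np.float64(425.9), np.float64(85.2), 70, 1.9) -> [ 1.4  0.1 -1.5] turn 0.01
(np.float64(425.9), np.float64(85.2), 35, 1.9) -> [ 1.5  0.1 33.5] turn 0.01
```

View pics/s2.png

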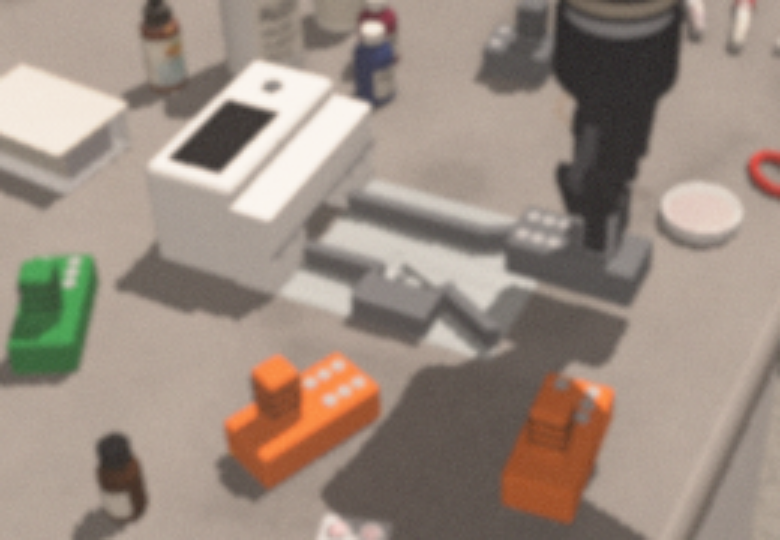

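View pics/t2.png

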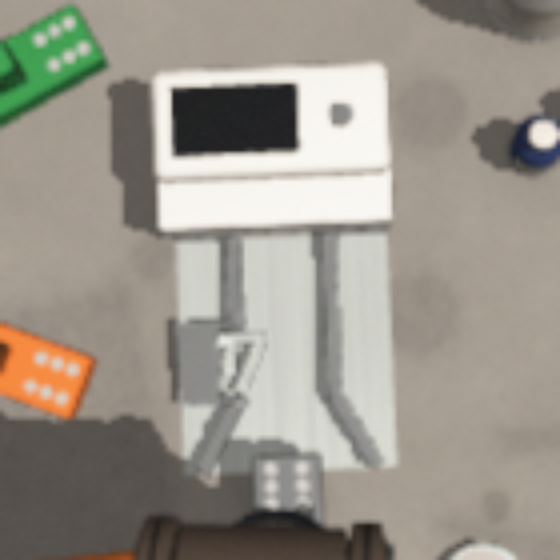

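The cartridge hangs level, centred between the flares (its front at t2 (288,455)), with the wells facing in. I'll lower it to the worktop and slide it to just before the catch.

```bash
python3 -m crank '[[[1.5,0,12],0,255],[[1.5,0,24],0,255],[[1.5,0,33],0,255],[[1.5,0,33],0,255],[[10,0,33],0,255],[[20,0,33],0,255],[[30,0,33],0,255],[[30,0,33],0,255]]'
python3 - <<'E'
from h import *
c=cam("top"); cv2.imwrite("pics/t3.png",cv2.resize(c["frame"][120:260,230:370],None,fx=4,fy=4))
rel([bay(-62,0,35),bay(-100,0,35)])
E
```

```text
time: 5.1
eef_pos: [0.4568, 0.0863, 0.0367]
tcp_rot: [1.0, 0.016, 0.001, 0.0]
contact_force: [-0.2, -0.3, -0.9]
opening: 0.255
finger_force: 40.8
t 5.15 tcp [455.7  86.3  36.4] yaw 1.89 F [-1.1  0.7 -1.1] q [-0.03  0.09  2.21  0.    0.84  1.51]
(np.float64(599.8), np.float64(90.9), 35, 1.9) -> [144.2   0.2   1.5] turn -0.01
(np.float64(561.9), np.float64(89.7), 35, 1.9) -> [1.063e+02 1.000e-01 1.500e+00] turn -0.01
```

View pics/t3.png

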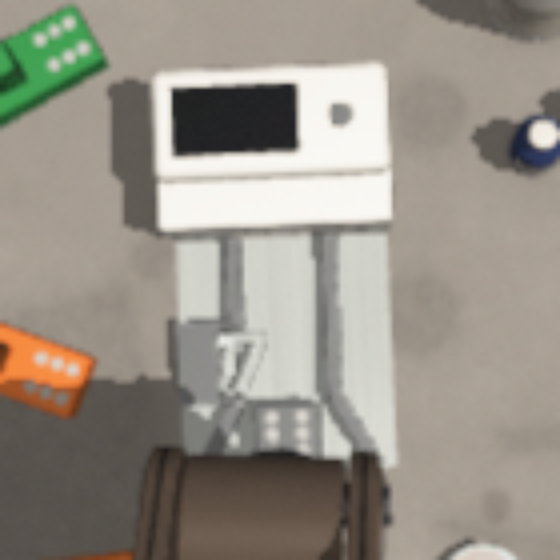

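Centred in the channel, with the front at about (286,402), just at the catch. It rides about 1 mm high, so I'll lower it and keep sliding.

```bash
python3 -m crank '[[[0,0,1.5],0,255],[[10,0,1.5],0,255],[[20,0,1.5],0,255],[[30,0,1.5],0,255],[[40,0,1.5],0,255],[[50,0,1.5],0,255],[[60,0,1.5],0,255],[[60,0,1.5],0,255]]'
python3 -m crank '[[[12,0,0],0,255],[[24,0,0],0,255],[[36,0,0],0,255],[[48,0,0],0,255],[[60,0,0],0,255],[[70,0,0],0,255],[[74,0,0],0,255],[[74,0,0],0,255]]'
python3 - <<'E'
from h import *
rel([bay(-62,0,35)])
E
```

```text
time: 5.95
eef_pos: [0.517, 0.0878, 0.035]
tcp_rot: [1.0, 0.016, 0.002, 0.0]
contact_force: [1.1, -3.3, -1.1]
opening: 0.249
finger_force: 40.8
time: 6.75
eef_pos: [0.5897, 0.0907, 0.0348]
tcp_rot: [1.0, 0.017, 0.001, 0.0]
contact_force: [2.2, -4.2, -0.7]
opening: 0.252
finger_force: 40.8
t 6.75 tcp [589.7  90.7  34.8] yaw 1.89 F [ 2.2 -4.2 -0.7] q [-0.02  0.35  1.89 -0.    0.9   1.52]
(np.float64(599.8), np.float64(90.9), 35, 1.9) -> [10.1  0.2 -0.2] turn -0.01
```

```bash
python3 -m crank '[[[2,0,0.5],0,255],[[4,0,0.7],0,255],[[6,0,0.7],0,255],[[8,0,0.7],0,255],[[8,0,0.7],0,255]]'
python3 -m crank '[[[1,0,0],0,255],[[2,0,0],0,255],[[2,0,0],0,255]]'
python3 - <<'E'
from h import *
rel([bay(-62,0,35)])
E
```

```text
time: 7.25
eef_pos: [0.597, 0.0916, 0.0344]
tcp_rot: [1.0, 0.016, 0.001, -0.001]
contact_force: [-1.1, -1.4, 3.5]
opening: 0.247
finger_force: 41.4
time: 7.55
eef_pos: [0.5987, 0.0917, 0.0344]
tcp_rot: [1.0, 0.016, 0.0, -0.001]
contact_force: [-3.1, 0.4, 4.4]
opening: 0.253
finger_force: 41.7
t 7.55 tcp [598.7  91.7  34.4] yaw 1.86 F [-3.1  0.4  4.4] q [-0.02  0.37  1.87  0.    0.9   1.52]
(np.float64(599.8), np.float64(90.9), 35, 1.9) -> [ 1.1  0.9 -0.6] turn -0.04
```

The sideways push of the catch has gone (-4.2 to 0.4 N), so it has sprung out. I'll push on to the stop.

```bash
python3 -m crank '[[[1,0,0],0,255],[[2,0,0],0,255],[[2,0,0],0,255]]'
python3 -m crank '[[[1,0,0],0,255],[[2,0,0],0,255],[[2,0,0],0,255]]'
python3 - <<'E'
from h import *
rel([bay(-62,0,35)])
E
```

```text
time: 7.85
eef_pos: [0.6003, 0.0917, 0.0344]
tcp_rot: [1.0, 0.016, -0.0, -0.0]
contact_force: [-3.2, -0.5, 6.1]
opening: 0.254
finger_force: 41.8
time: 8.15
eef_pos: [0.6003, 0.0917, 0.0344]
tcp_rot: [1.0, 0.017, -0.003, -0.0]
contact_force: [-11.6, -1.0, 12.8]
opening: 0.25
finger_force: 42.6
t 8.15 tcp [600.3  91.7  34.4] yaw 1.91 F [-11.6  -1.   12.8] q [-0.02  0.37  1.86  0.    0.91  1.52]
(np.float64(599.8), np.float64(90.9), 35, 1.9) -> [-0.5  0.8 -0.6] turn 0.01
```

It stopped hard at 600.3 mm, where home is expected (599.8). I'll relax the push, open and rise.

```bash
python3 -m crank '[[[-1.5,0,-0.5],0,255],[[-1.5,0,-0.5],0,255],[[-1.5,0,-0.5],0,0],[[-1.5,0,-0.5],0,0],[[-1.5,0,-0.5],0,0],[[-1.5,0,-0.5],0,0],[[-1.5,0,-0.5],0,0],[[-1.5,0,-0.5],0,0]]'
python3 -m crank '[[[0,0,-20],0,0],[[0,0,-50],0,0],[[0,0,-90],0,0],[[-40,0,-130],0,0],[[-80,0,-150],0,0],[[-120,0,-150],0,0],[[-140,80,-150],0,0],[[-140,130,-150],0,0],[[-140,180,-150],0,0],[[-140,180,-150],0,0]]'
python3 - <<'E'
from h import *
c=cam("top"); P=cloud(c)*1000
Q=P[130:245,262:334].reshape(-1,3); e=np.array([np.cos(np.radians(A)),np.sin(np.radians(A))]); n=np.array([-e[1],e[0]])
L=np.c_[(Q[:,:2]-O)@e,(Q[:,:2]-O)@n,Q[:,2]]
m=(L[:,2]>60)&(L[:,2]<75)&(L[:,0]<-35); print("post",m.sum(),L[m].mean(0))
m=(L[:,2]>24)&(L[:,2]<33)&(L[:,0]<-35)&(abs(L[:,1])<26); print("block min/max",L[m].min(0),L[m].max(0))
for x0 in range(-135,-85,6):
    m=(abs(L[:,0]-x0)<3)&(L[:,2]>12)&(L[:,2]<26)&(L[:,1]>0); print(x0,L[m,1].min() if m.any() else None)
a=cv2.resize(c["frame"][130:245,260:340],None,fx=5,fy=5,interpolation=cv2.INTER_CUBIC)
s=cam("scene")["frame"]; b=cv2.resize(s[170:285,220:300+0],(400,575)); cv2.imwrite("pics/fin.png",np.hstack([a,cv2.resize(s[170:285,230:310],(400,575))]))
rel([])
E
```

```text
time: 8.95
eef_pos: [0.601, 0.0912, 0.0344]
tcp_rot: [1.0, 0.016, 0.0, -0.0]
contact_force: [0.5, -0.0, 0.5]
opening: 0.999
finger_force: 0.0
time: 9.95
eef_pos: [0.4667, -0.0959, 0.185]
tcp_rot: [1.0, 0.016, 0.001, 0.001]
contact_force: [0.5, 1.0, 0.3]
opening: 1.001
finger_force: 0.0
post 76 [-61.83275884   0.30187655  68.24315598]
block min/max [-90.06530014 -21.62532133  24.01556532] [-35.08596826  22.26651668  32.60810415]
-135 28.25025660825517
-129 24.908210359480734
-123 22.263681686843885
-117 19.400996948293077
-111 16.40644743452666
-105 13.458565994962461
-99 13.274967547752643
-93 7.212118296968643
-87 2.2469184749845463
t 10.05 tcp [467.  -96.7 185. ] yaw 1.6 F [ 0.3  0.  -0.6] q [-0.42 -0.12  2.1  -0.    1.16  1.13]
```

View pics/fin.png

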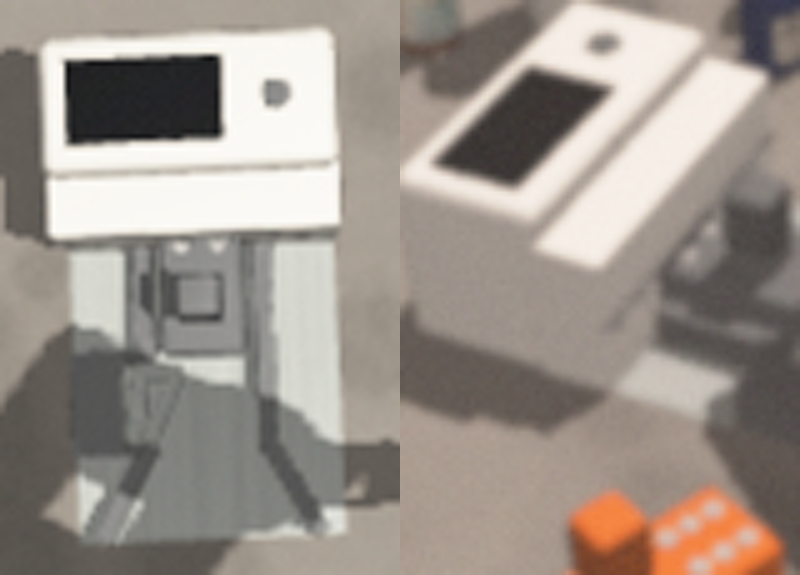

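The cartridge is home: its rear edge is at bay x -90 (crop (205,352)) and the post at -61.8 (expected -62). The catch nose is out behind it, reaching y about 13 near (165,385), as at the start. The robot is clear, so I'm handing in.

```bash
python3 -c "
from plant import ctrl
print(ctrl.sign_off())"
```

```text
the job is handed in; nothing more can be done
None
```

The long cartridge is fully home in the bay with the catch out behind it, the gripper is clear, the short cartridge was not touched, and the job was handed in at about 10 s; to reach the mouth I lifted the cartridge 35 mm over the guide tip, set it down with its front just inside the flares, then slid it in.

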